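One roll to stay, one to go

TASK

The guest wants the pale bread roll here and the dark one to take away, and rolls are handled only with the tongs. Pick up the spring tongs, use them to set the pale roll down (not drop it) on the white plate and let go of it there; then take the dark roll off the wooden stand with the tongs and finish while still holding it up in the tongs, a good hand's breadth (10 cm) above the stand, ready for the bag. Leave the seeded bun and everything else on the counter where it stands.

Things in the scene. Friction and masses are not known exactly. Their poses are not given: they have to be found in the camera images.
- tongs_grip (a point): steel spring tongs 225 mm long, 24 mm high, with black grips, lying on edge (arms close level). Point: midway between the grips, 12 mm up, on the centre line while open; fixed to the left arm. x from hinge to jaws, y to the left arm, z up. Hinge 85 mm behind. Grips 70 mm long (35 either way), 54 mm apart outside when free, about 37 mm with a roll in the jaws. 20 to 40 N at the grips holds a roll
- jaw_left (a point): middle of the inner face of the left jaw, 12 mm up; fixed to the left arm, axes as tongs_grip. Jaws: flat black pads 46 mm long, 24 mm high, 4 mm thick, their middles 104 mm ahead of tongs_grip; free they stand 81 mm apart. Squeezing the grips by 1 mm closes the jaws by about 2.2 mm. Half-way between jaw_left and jaw_right is the centre between the jaws
- jaw_right (a point): middle of the inner face of the right jaw (on the right, hinged arm), half-way up
- tongs_arm (a joint): closing angle of the tongs, rad: 0 free and fully open (a spring keeps it there, about 5 N at the grips, 9 N on a roll, and opens it again), about 0.2 with a roll squeezed across its width between the jaws, 0.40 at the stop
- pale_roll_c (a point): pale bread roll (light crust with three light slashes), 64 mm long (x) by 44 mm wide (y) by 40 mm high, about 45 g, hard enough not to give. This point: its centre, 20 mm above its underside; z up. To be taken across its 44 mm width
- dark_roll_c (a point): dark brown bread roll with three slashes, the same size: 64 mm long (x), 44 mm wide (y), 40 mm high. This point: its centre, 20 mm above its underside; z up. To be taken across its width
- seed_bun_c (a point): round golden bun with dark seeds, diameter 51 mm, 38 mm high; a bystander on the stand. This point: its centre, 19 mm above its underside
- stand_top (a point): low wooden stand with a sheet of paper on it, fixed, 130 mm (x) by 280 mm (y), 40 mm high; this point: centre of its top. The three rolls stand on it in a row along its y, about 95 mm apart, in any order, each with its long side roughly along the stand's x (away from the robot)
- plate_in (a point): flat round white plate with a thin grey-blue line round its rim, rim diameter 180 mm, rim 12 mm above the counter, flat inner floor 130 mm across, loose on the counter; this point: centre of its inner floor, 5 mm above the counter
- barcode_scanner: black barcode scanner on a foot, 218 mm high, a bystander at the left; origin at its underside

How it is judged:
By the outcome, as a careful person would: the job done as asked, in the order asked, and still so for the second after the job is handed in, while the arm keeps its last pose, push and grip.
It also fails if it takes over 53 s, if anything falls off the work surface, if the arm or the gripper's body presses on something with over 40 N, if the wrist force passes 120 N, or if a joint passes its speed limit or range.

ROBOT

A 6-joint arm with a two-finger parallel gripper is mounted at the origin on a cart in front of the work surface, level with it; the furniture and walls round the work are solid. World frame = base frame: x ahead of the robot, y to its left, z up, the work surface at z = 0. Lengths are in m, angles in rad, forces in N, time in s.
With the tool pointing down it reaches from about 0.275 to 0.85 m from the base axis. Payload 5.2 kg.
Tool frame: the origin (TCP) lies on the front face of the gripper's body, between the roots of the fingers; the fingertips stand 73 mm ahead of it and the grasp point (between the pads) lies 54 mm ahead of it (ctrl.tcp_to_tips is the distance from the TCP to the fingertips, in m); y points along the fingers, x is the direction in which the jaws open and shut, and the axes are right-handed (so a half turn about y gives the same grasp; the last joint's range is limited). The gripper opens to 85 mm and grips with 20 to 120 N. Pads are 22 mm wide; open, the fingers measure 114 mm over their backs; the gripper's body (76 mm by 85 mm) begins 54 mm behind the grasp point. The pads swing forward as they close: fully open they stand 13 mm farther back than shut.
Start: joints at [-1.4, 0.259, 1.535, -0, 1.348, -0.203], TCP at [0.201, -0.512, 0.304] pointing down, gripper open.
Joint ranges: [-3.14, 3.14], [-0.91, 2.08], [0.19, 2.58], [-1.22, 4.36], [0.22, 2.71], [-3.12, 3.12]. Speed limits (rad/s): [2.57, 2.57, 3.14, 3.14, 3.14, 3.14].

INTERFACE

Orientations are given as a unit quaternion [x, y, z, w].
In Python, from workcell import ctrl, imaging, sign_off gives the robot as it stands. The module is installed in compiled form; this text tells all that it offers.
- The arm moves only by the tool carry_out, never from a script. Its argument "deltas" is a list that holds one entry, the list of rows, each a list of 6 numbers: the shift along the world's x, y, z normalised to -1 to 1, where 1 is 120 mm, then the turn, a rotation vector about the world's x, y, z normalised to -1 to 1, where 1 is 180 degrees. A call has 1 to 20 rows; each row is the pose to reach, as a shift and turn from the pose commanded when the call began, turning the shorter way round; what a row does not reach only later rows make up. A row lasts 1/8 s, in which the tool goes at most 62.5 mm and 10.7 degrees, less where a joint would pass 70% of its speed; a pose out of reach is approached as far as the arm can. A call with a number of a shift or a turn outside -1 to 1 is refused whole. A call with a gripper value outside its range is refused whole. "hand" is the closure in counts, from 0 (fully open) to 255 (shut), set as the call begins (left out, the last holds). The fingers move at their own pace and stop on an object; the grip force is fixed at half the most. Time passes only in rows, so rows that repeat a pose let the fingers close. It gives the time, the measured TCP pose, the force and the opening at its end, in the units of the state.
- ctrl.get_obs(): the state, without advancing time (a new reading comes with each control period).
- imaging.snapshot(name): name is "side" or "top" or "wrist"; returns the picture (420x560x3 uint8, red, green, blue); there is no depth.
- imaging.calibration(name): a dict with "fx", "fy", "cx", "cy" (pixels), "view" (4x4, takes a point from world to camera coordinates); the wrist camera has in their place "T_tool_cam" (4x4, takes a point from camera to tool coordinates, whose origin is the TCP and whose axes are the tool frame's). Camera axes: x right, y down, z forward; pixel columns grow to the right and rows downward; lengths in m; the calibration is good to about 2 mm. The wrist camera is an equidistant fisheye: a pixel r from the principal point sees the ray r / f radians off the axis. A picture is of the moment at which its call begins: read the wrist's pose just before it. calibration takes no time and is no camera call.
- sign_off(): hands the job in, once; it reports no verdict.
The state is a dict: "clock": time; "qpos": joint angles; "qvel": joint speeds; "joint_torque": joint torques, N m; "tcp_pos": TCP position; "eef_rot": TCP orientation; "force": force on the tool from outside, world axes, zero at the start; "torque": the same for the moment, N m; "opening": opening from 0.0 (shut) to 1.0 (fully open).
Only numpy, scipy, OpenCV 4.12 (cv2) and the standard library are available. Lean on these libraries where they do the work, as an engineer would, in place of code of your own. Each camera call takes 0.05 s, during which the arm holds its last target. There are 200 camera calls.

## Working session

There is one attempt and no reset: what is moved stays moved. The work goes in short steps, Python scripts to look and compute and a tool call to move; the robot and the scene stay as the last step left them, time stands still between calls to the robot, and variables do not carry over. Pictures are saved under pics/ and viewed, about 8 in all and at most 12, crops included, and the job is handed in when it is done.

Besides the shell and the picture viewer there is one more tool, called after ">>>" as name(argument=value, ...), one argument or row to a line, values as JSON. carry_out: Moves the arm, as the interface text tells. Its arguments: {"type":"object","properties":{"deltas":{"type":"array","items":{"type":"array","items":{"type":"array","items":{"type":"number","minimum":-1,"maximum":1}}}},"hand":{"type":"number"}},"required":["deltas"]}

```bash
mkdir -p pics; cat > h.py <<'E'
import numpy as np, cv2
from workcell import ctrl, imaging
def save(n,f):
    im=imaging.snapshot(n); cv2.imwrite(f'pics/{f}.png',im[:,:,::-1]); return im
def ray(n,u,v):
    c=imaging.calibration(n); V=np.array(c['view']); R=V[:3,:3]; o=-R.T@V[:3,3]
    return o, R.T@np.array([(u-c['cx'])/c['fx'],(v-c['cy'])/c['fy'],1])
def onz(n,u,v,z):
    o,d=ray(n,u,v); return o+d*(z-o[2])/d[2]
def proj(n,p):
    c=imaging.calibration(n); V=np.array(c['view']); q=V[:3,:3]@np.array(p)+V[:3,3]
    return np.array([c['fx']*q[0]/q[2]+c['cx'],c['fy']*q[1]/q[2]+c['cy']])
E
python3 - <<'E'
from h import *
np.set_printoptions(precision=4,suppress=True)
save('top','top0');save('side','side0')
for n in('top','side'):
    c=imaging.calibration(n);print(n,c['fx'],c['cx'],c['cy'],ray(n,280,210),np.array(c['view']))
print(imaging.calibration('wrist')); print(ctrl.get_obs())
E
```

```text
top 505.802539980475 277.74416577028524 212.88536105651815 (array([0.3698, 0.0372, 1.3475]), array([ 0.1068,  0.0084, -0.9943])) [[ 0.0041 -0.9999 -0.0125  0.0526]
 [-0.9949 -0.0028 -0.1011  0.5043]
 [ 0.1011  0.0128 -0.9948  1.3027]
 [ 0.      0.      0.      1.    ]]
side 390.54259551750386 277.0284428215828 206.2589098836049 (array([0.0577, 0.8453, 0.6485]), array([ 0.3966, -0.7426, -0.5398])) [[-0.8789 -0.477  -0.0037  0.4563]
 [-0.2508  0.4688 -0.8469  0.1675]
 [ 0.4057 -0.7435 -0.5317  0.9498]
 [ 0.      0.      0.      1.    ]]
{'fx': 325.19226210127806, 'fy': 325.19226210127806, 'cx': 283.4942803043166, 'cy': 210.84586924530095, 'T_tool_cam': array([[ 1.    ,  0.0004, -0.0002,  0.    ],
       [ 0.0003, -0.3274,  0.9449, -0.0693],
       [ 0.0003, -0.9449, -0.3274,  0.0846],
       [ 0.    ,  0.    ,  0.    ,  1.    ]])}
{'clock': 0.1, 'qpos': array([-1.3998,  0.2592,  1.536 , -0.    ,  1.348 , -0.2028]), 'qvel': array([-0.0002, -0.0004, -0.0026,  0.0011, -0.0005, -0.001 ]), 'joint_torque': array([  0.0028, -44.6969, -29.1247,  -0.0001,   0.0064,  -0.    ]), 'tcp_pos': array([ 0.2008, -0.5116,  0.3032]), 'eef_rot': array([-0.5838,  0.3988, -0.398 ,  0.5846]), 'force': array([ 0.651 , -0.9824, -0.0245]), 'torque': array([0.0389, 0.0004, 0.0225]), 'opening': 0.9981088015008772}
```

View pics/top0.png

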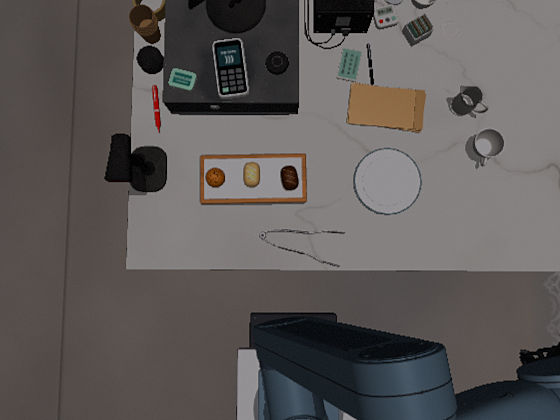

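View pics/side0.png

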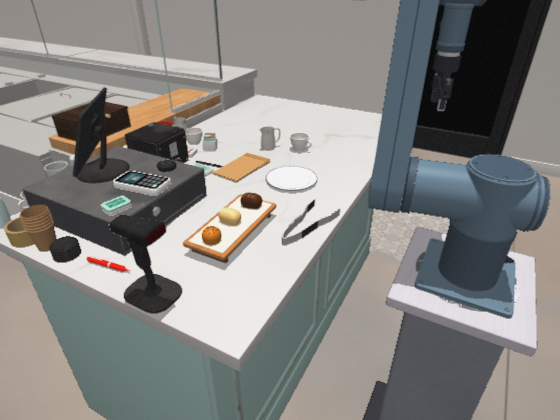

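The top view shows the tongs with the hinge at about (263,236) and the jaws at (344,233) and (340,265). The stand is centred near (253,178), with the bun at (215,177), the pale roll at (251,175) and the dark roll at (289,177). The plate is at about (388,181), and the scanner is clear at the left.

```bash
python3 - <<'E'
from h import *
np.set_printoptions(precision=4,suppress=True)
im=cv2.imread('pics/top0.png')
cv2.imwrite('pics/crop1.png',cv2.resize(im[215:275,250:360],None,fx=7,fy=7,interpolation=cv2.INTER_CUBIC)*2 if 0 else cv2.convertScaleAbs(cv2.resize(im[215:275,250:360],None,fx=7,fy=7,interpolation=cv2.INTER_CUBIC),alpha=1.5))
hsv=cv2.cvtColor(im,cv2.COLOR_BGR2HSV)
# stand: orange frame
m=cv2.inRange(hsv,(5,110,60),(22,255,255)); m[:140]=0;m[220:]=0;m[:,:190]=0;m[:,320:]=0
cs,_=cv2.findContours(m,cv2.RETR_EXTERNAL,cv2.CHAIN_APPROX_NONE); c=max(cs,key=cv2.contourArea)
r=cv2.minAreaRect(c); print('stand',r)
for p in cv2.boxPoints(r): print(onz('top',*p,0.04))
print('ctr',onz('top',*r[0],0.04))
# rolls inside stand
paper=np.zeros_like(m); cv2.fillPoly(paper,[cv2.boxPoints(((r[0]),(r[1][0]-12,r[1][1]-12),r[2])).astype(np.int32)],255)
g=cv2.inRange(hsv,(0,45,0),(179,255,255))|cv2.inRange(hsv,(0,0,0),(179,255,70)); g&=paper
for c in cv2.findContours(g,cv2.RETR_EXTERNAL,cv2.CHAIN_APPROX_NONE)[0]:
    if cv2.contourArea(c)>100:
        r=cv2.minAreaRect(c);print('roll',r,onz('top',*r[0],0.06)); 
        b=cv2.boxPoints(r);w=[onz('top',*p,.06)[:2] for p in b];print(w)
# plate
p=im[140:225,345:432]; gr=cv2.cvtColor(im,cv2.COLOR_BGR2GRAY)
e=cv2.inRange(hsv,(95,30,0),(125,255,200)); e[:135]=0;e[230:]=0;e[:,:345]=0;e[:,:][:,432:]=0
ys,xs=np.nonzero(e);print(len(xs))
if len(xs)>20:
    el=cv2.fitEllipse(cv2.convexHull(np.c_[xs,ys].astype(np.int32)));print('plate',el,onz('top',*el[0],.012))
E
```

```text
stand ((252.70465087890625, 178.39356994628906), (48.42247009277344, 106.14535522460938), 89.09062194824219)
[0.6553 0.2615 0.04  ]
[ 0.6602 -0.0179  0.04  ]
[ 0.532  -0.0197  0.04  ]
[0.5268 0.257  0.04  ]
ctr [0.5933 0.1201 0.04  ]
roll ((215.0, 177.5), (19.0, 18.0), 90.0) [0.592  0.2162 0.06  ]
[array([0.6168, 0.2399]), array([0.6169, 0.1933]), array([0.5673, 0.1926]), array([0.5672, 0.239 ])]
roll ((289.5, 177.5), (23.0, 17.0), 90.0) [0.5924 0.0239 0.06  ]
[array([0.6224, 0.0459]), array([0.6225, 0.0021]), array([0.5625, 0.0021]), array([0.5624, 0.0457])]
roll ((251.0, 174.5), (25.0, 16.0), 90.0) [0.6    0.1233 0.06  ]
[array([0.6327, 0.1443]), array([0.6328, 0.1029]), array([0.5675, 0.1024]), array([0.5674, 0.1436])]
200
plate ((387.05169677734375, 180.9552459716797), (66.09076690673828, 67.2923812866211), 114.33389282226562) [ 0.5918 -0.2364  0.012 ]
```

View pics/crop1.png

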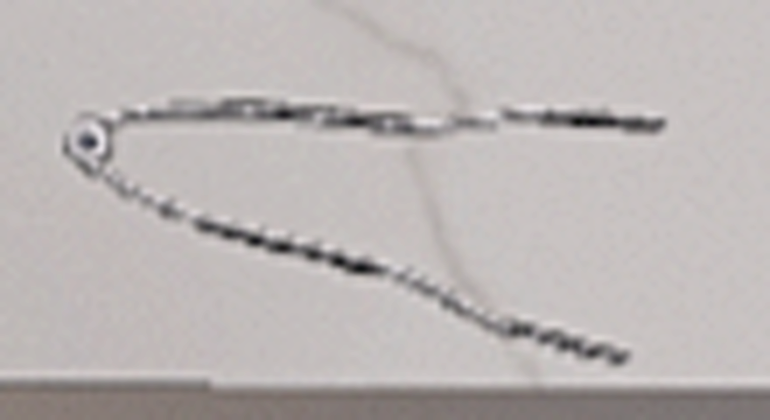

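```bash
python3 - <<'E'
from h import *
from scipy.spatial.transform import Rotation as R
np.set_printoptions(precision=4,suppress=True)
P=lambda x,y,z:onz('top',(x+.5)/7-.5+250,(y+.5)/7-.5+215,z)
H=P(88,141,.026);L=P(605,120,.024);Rt=P(568,341,.024)
# pad dark line seen = top face centre
M=(L+Rt)/2; d=M-H; print('hinge',H,'L',L,'R',Rt,'gap',np.linalg.norm(L-Rt),'len',np.linalg.norm(d[:2]),'yaw',np.degrees(np.arctan2(d[1],d[0])))
G=H+d/np.linalg.norm(d)*.085; print('grip',G)
g1=P(330,115,.024);g2=P(290,248,.024);print('grips',g1,g2,np.linalg.norm(g1-g2),(g1+g2)/2)
o=ctrl.get_obs();print(R.from_quat(o['eef_rot']).as_matrix(),ctrl.tcp_to_tips)
im=cv2.imread('pics/top0.png');hsv=cv2.cvtColor(im,cv2.COLOR_BGR2HSV)
for nm,x0,x1 in(('pale',236,267),('dark',275,305)):
    s=hsv[155:198,x0:x1];m=(cv2.inRange(s,(0,45,0),(179,255,255))|cv2.inRange(s,(0,0,0),(179,255,70)))[7:-7]
    mm=cv2.moments(m,True);print(nm,mm['m10']/mm['m00']+x0,mm['m01']/mm['m00']+162,np.degrees(.5*np.arctan2(2*mm['mu11'],mm['mu20']-mm['mu02'])))
E
```

```text
hinge [0.4466 0.0949 0.026 ] L [ 0.4552 -0.0983  0.024 ] R [ 0.3729 -0.084   0.024 ] gap 0.08350778867138306 len 0.18885464030526353 yaw -99.91269266157413
grip [0.4319 0.0112 0.0251]
grips [0.4567 0.0044 0.024 ] [0.407  0.0193 0.024 ] 0.051898514372024813 [0.4319 0.0119 0.024 ]
[[ 0.3652 -0.0003  0.9309]
 [-0.9309  0.0016  0.3652]
 [-0.0016 -1.      0.0003]] 0.0726
pale 251.20670391061452 174.16201117318437 -89.63026941631038
dark 291.9030837004405 177.136563876652 -53.292562533436445
```

>>> carry_out(
  deltas=[
    [[0.2, 0.44, -0.09, 0, 0, 0.033], [0.386, 0.872, -0.17, 0, 0, 0.0652], [0.386, 0.872, -0.17, 0, 0, 0.0652]],
  ],
  hand=0,
)

```text
clock: 0.48
tcp_pos: [0.248, -0.4032, 0.2823]
eef_rot: [-0.621, 0.336, -0.334, 0.624]
force: [0.6, -0.2, -0.1]
opening: 0.999
```

>>> carry_out(
  deltas=[
    [[0.2, 0.44, -0.09, 0, 0, 0.033], [0.386, 0.872, -0.17, 0, 0, 0.0652], [0.386, 0.872, -0.17, 0, 0, 0.0652]],
  ],
)

```text
clock: 0.85
tcp_pos: [0.2939, -0.2999, 0.2624]
eef_rot: [-0.653, 0.271, -0.269, 0.654]
force: [0.1, 0.4, 0.2]
opening: 1.0
```

>>> carry_out(
  deltas=[
    [[0.2, 0.44, -0.09, 0, 0, 0.033], [0.386, 0.872, -0.17, 0, 0, 0.0652], [0.386, 0.872, -0.17, 0, 0, 0.0652]],
  ],
)

```text
clock: 1.23
tcp_pos: [0.3404, -0.1962, 0.2423]
eef_rot: [-0.677, 0.202, -0.201, 0.678]
force: [-0.3, -0.7, -0.2]
opening: 0.996
```

>>> carry_out(
  deltas=[
    [[0.2, 0.44, -0.09, 0, 0, 0.033], [0.386, 0.872, -0.17, 0, 0, 0.0652], [0.386, 0.872, -0.17, 0, 0, 0.0652]],
  ],
)

```text
clock: 1.6
tcp_pos: [0.3872, -0.0922, 0.2221]
eef_rot: [-0.695, 0.132, -0.131, 0.695]
force: [0.1, -1.3, -0.2]
opening: 1.003
```

>>> carry_out(
  deltas=[
    [[0.2, 0.44, -0.09, 0, 0, 0.033], [0.386, 0.872, -0.17, 0, 0, 0.0652], [0.386, 0.872, -0.17, 0, 0, 0.0652], [0.386, 0.872, -0.17, 0, 0, 0.0652]],
  ],
)

```text
clock: 2.1
tcp_pos: [0.4332, 0.0093, 0.2021]
eef_rot: [0.705, -0.062, 0.062, -0.704]
force: [-0.5, -0.7, -0.3]
opening: 1.0
```

```bash
cat >> h.py <<'E'
from scipy.spatial.transform import Rotation as Ro
def st():
    o=ctrl.get_obs(); r=Ro.from_quat(o['eef_rot']).as_matrix()
    print('t',round(o['clock'],2),'tcp',o['tcp_pos'].round(4),'yawx',round(np.degrees(np.arctan2(r[1,0],r[0,0])),2),'ydir',r[:,1].round(4),'F',o['force'].round(1),'M',o['torque'].round(2),'op',round(o['opening'],3),'q6',o['qpos'][5].round(2)); return o,r
def wrist_project(p,o,r):
    c=imaging.calibration('wrist');T=np.array(c['T_tool_cam']);q=r.T@(np.array(p)-o['tcp_pos']);q=T[:3,:3].T@(q-T[:3,3])
    th=np.arctan2(np.hypot(q[0],q[1]),q[2]);k=c['fx']*th/np.hypot(q[0],q[1]);return np.array([k*q[0]+c['cx'],k*q[1]+c['cy']])
def wrist_onz(u,v,z,o,r):
    c=imaging.calibration('wrist');T=np.array(c['T_tool_cam']);a=np.array([u-c['cx'],v-c['cy']])/c['fx'];th=np.linalg.norm(a)
    d=np.r_[np.sin(th)*a/th,np.cos(th)];d=r@T[:3,:3]@d;p=o['tcp_pos']+r@T[:3,3];return p+d*(z-p[2])/d[2]
E
python3 - <<'E'
from h import *
o,r=st();save('wrist','w1')
for p in([.4466,.0949,.026],[.4552,-.0983,.024],[.3729,-.084,.024],[.4319,.0115,.024]):print(wrist_project(p,o,r))
E
```

```text
t 2.1 tcp [0.4332 0.0093 0.2021] yawx -10.03 ydir [ 4.0e-04 -1.2e-03 -1.0e+00] F [-0.5 -0.7 -0.3] M [0.03 0.01 0.02] op 1.0 q6 -0.06
[280.89746141  99.45633019]
[326.06857486 311.89177817]
[237.52393389 311.99593408]
[281.1280766  207.04060069]
```

View pics/w1.png

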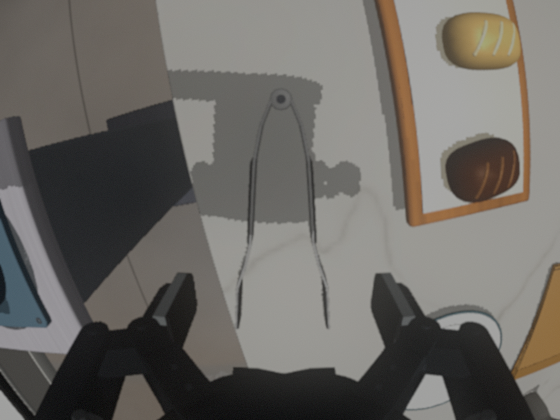

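Wrist view: the hinge is at (281,99), exactly as predicted. The grips are centred near (280,198) and the jaw pads near (326,304) and (239,306), a few mm nearer the hinge than predicted. The fingers are aligned, so I'm going down.

>>> carry_out(
  deltas=[
    [[-0.005, 0.043, -0.45, 0, 0, 0], [-0.005, 0.043, -0.9, 0, 0, 0], [-0.005, 0.043, -0.9, 0, 0, 0]],
  ],
)

```text
clock: 2.52
tcp_pos: [0.4293, 0.015, 0.0914]
eef_rot: [-0.704, 0.065, -0.059, 0.705]
force: [-1.3, 0.8, 0.2]
opening: 1.001
```

>>> carry_out(
  deltas=[
    [[0, 0, -0.08, 0, 0, 0], [0, 0, -0.145, 0, 0, 0], [0, 0, -0.145, 0, 0, 0]],
  ],
)

```text
clock: 2.9
tcp_pos: [0.4323, 0.0161, 0.0772]
eef_rot: [0.705, -0.061, 0.062, -0.704]
force: [0.8, 0.7, -0.1]
opening: 0.998
```

>>> carry_out(
  deltas=[
    [[0, 0, 0, 0, 0, 0], [0, 0, 0, 0, 0, 0], [0, 0, 0, 0, 0, 0], [0, 0, 0, 0, 0, 0]],
  ],
  hand=95,
)

```text
clock: 3.4
tcp_pos: [0.4325, 0.0163, 0.0773]
eef_rot: [0.705, -0.06, 0.061, -0.704]
force: [-1.0, 0.7, 6.7]
opening: 0.629
```

```bash
python3 - <<'E'
from h import *
o,r=st();save('wrist','w2')
E
```

```text
t 3.4 tcp [0.4325 0.0163 0.0773] yawx -9.87 ydir [ 1.6e-03 -5.0e-04 -1.0e+00] F [-1.   0.7  6.7] M [-0.11  0.12  0.02] op 0.629 q6 -0.05
```

View pics/w2.png

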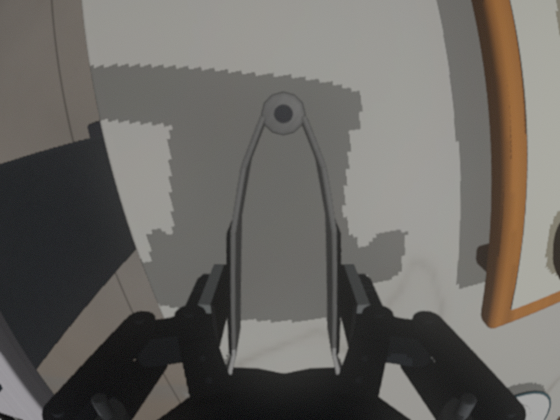

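>>> carry_out(
  deltas=[
    [[0, 0, 0.025, 0, 0, 0], [0, 0, 0.025, 0, 0, 0], [0, 0, 0.025, 0, 0, 0], [0, 0, 0.025, 0, 0, 0]],
  ],
  hand=120,
)

```text
clock: 3.95
tcp_pos: [0.4317, 0.0164, 0.0793]
eef_rot: [-0.704, 0.061, -0.061, 0.704]
force: [0.1, 0.3, -1.4]
opening: 0.53
```

>>> carry_out(
  deltas=[
    [[0, 0, 0.15, 0, 0, 0], [0, 0, 0.5, 0, 0, 0], [0, 0, 0.85, 0, 0, 0], [0, 0, 0.85, 0, 0, 0]],
  ],
)

```text
clock: 4.45
tcp_pos: [0.4337, 0.016, 0.1842]
eef_rot: [0.705, -0.059, 0.063, -0.704]
force: [0.3, -1.1, -1.5]
opening: 0.53
```

```bash
python3 - <<'E'
from h import *
o,r=st();a=save('wrist','w3')[:,:,::-1];b=save('side','s3')[:,:,::-1];c=save('top','t3')
x=np.zeros((420,700,3),np.uint8);x[:,:350]=a[:,105:455];x[:,350:]=cv2.resize(b[120:270,230:355],(350,420));cv2.imwrite('pics/c3.png',x)
E
```

```text
t 4.45 tcp [0.4337 0.016  0.1842] yawx -9.9 ydir [ 0.0067 -0.0015 -1.    ] F [ 0.3 -1.1 -1.5] M [ 0.01  0.02 -0.  ] op 0.53 q6 -0.05
```

View pics/c3.png

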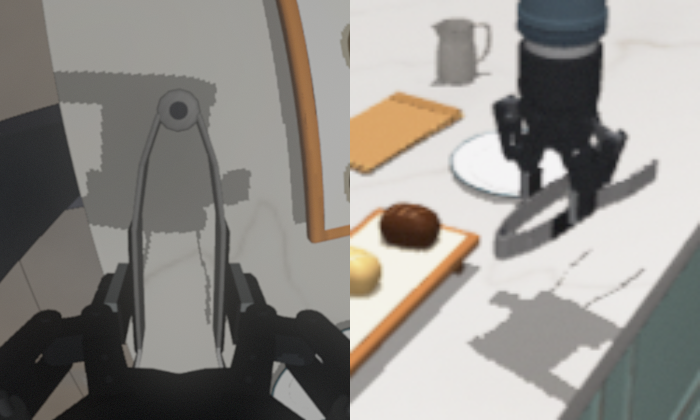

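The tongs are held and lifted level. The hinge is at wrist pixel (284,110), nearly the same as before the lift at (283,113). Next I work out where they sit in the hand.

```bash
python3 - <<'E'
from h import *
np.set_printoptions(precision=4,suppress=True)
o,r=st()
im=cv2.imread('pics/w3.png');g=cv2.cvtColor(im,cv2.COLOR_BGR2GRAY)
ci=cv2.HoughCircles(g[70:150,240:330],cv2.HOUGH_GRADIENT,1,30,param1=80,param2=12,minRadius=5,maxRadius=25);print(ci)
for uv in((284,110),):
  for h in(.024,.026,.03):
    p=wrist_onz(*uv,o['tcp_pos'][2]-.0793+h,o,r);print(h,r.T@(p-o['tcp_pos']))
# same check on w2 while on the counter
o2=dict(tcp_pos=np.array([.4325,.0163,.0773]));print(wrist_onz(283,113,.026,o2,r))
t=cv2.imread('pics/t3.png');cv2.imwrite('pics/t3c.png',cv2.resize(t[150:300,200:400],(800,600),interpolation=cv2.INTER_CUBIC))
E
```

```text
t 4.6 tcp [0.431  0.0165 0.1805] yawx -9.9 ydir [-0.0018  0.0004 -1.    ] F [-0.5 -0.1 -2.3] M [ 0.06  0.03 -0.  ] op 0.534 q6 -0.05
[[[45.5 40.5 19.9]]]
0.024 [0.0003 0.0553 0.0817]
0.026 [0.0003 0.0533 0.0817]
0.03 [0.0003 0.0493 0.0818]
[0.4462 0.0958 0.026 ]
```

View pics/t3c.png

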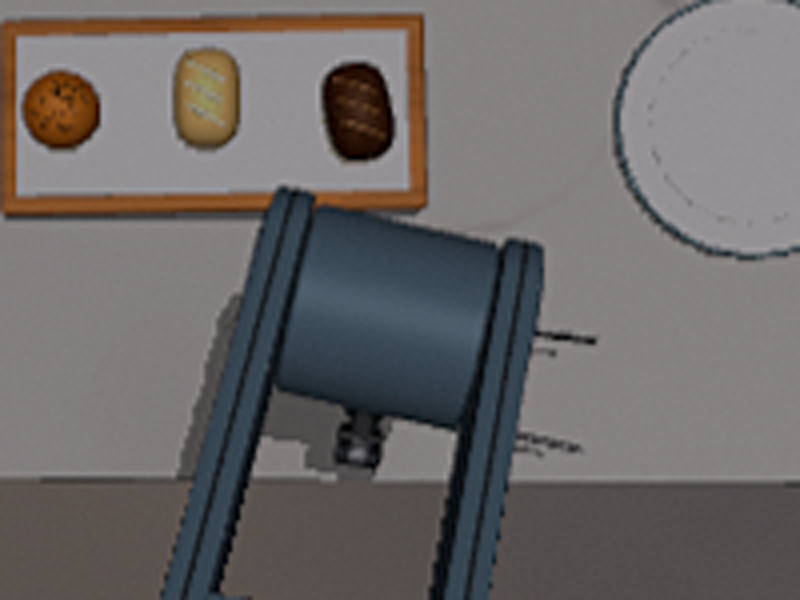

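The hinge fix agrees between the two cameras, so the jaw centre is about 107 mm ahead of the TCP. In the top crop the pale roll is straight along x at (206,98), and the dark roll is yawed by about +10° at (359,112).

>>> carry_out(
  deltas=[
    [[0.03, 0.05, 0.1, 0, 0, 0.05], [0.08, 0.15, 0.16, 0, 0, 0.1], [0.14, 0.24, 0.16, 0, 0, 0.155], [0.2, 0.33, 0.16, 0, 0, 0.21], [0.25, 0.42, 0.16, 0, 0, 0.265], [0.3, 0.51, 0.16, 0, 0, 0.32], [0.35, 0.6, 0.16, 0, 0, 0.375], [0.4, 0.7, 0.16, 0, 0, 0.43], [0.45, 0.8, 0.16, 0, 0, 0.485], [0.508, 0.89, 0.16, 0, 0, 0.54], [0.508, 0.89, 0.16, 0, 0, 0.555], [0.508, 0.89, 0.16, 0, 0, 0.555], [0.508, 0.89, 0.16, 0, 0, 0.555]],
  ],
)

```text
clock: 6.22
tcp_pos: [0.4922, 0.123, 0.1996]
eef_rot: [-0.5, -0.499, 0.5, 0.501]
force: [-0.0, -0.2, -1.3]
opening: 0.531
```

```bash
python3 - <<'E'
from h import *
np.set_printoptions(precision=4,suppress=True)
o,r=st();save('top','t4');b=save('side','s4')[:,:,::-1]
t=cv2.imread('pics/t4.png')
x=np.zeros((600,800,3),np.uint8);x[:,:400]=cv2.resize(t[120:270,200:300],(400,600),interpolation=cv2.INTER_CUBIC);x[:,400:]=cv2.resize(b[120:270,190:290],(400,600),interpolation=cv2.INTER_CUBIC)
cv2.imwrite('pics/c4.png',x)
# dark roll yaw from t3
im=cv2.imread('pics/t3.png');m=(cv2.cvtColor(im,cv2.COLOR_BGR2GRAY)<70).astype(np.uint8);m[:163]=0;m[192:]=0;m[:,:278]=0;m[:,300:]=0
mm=cv2.moments(m,True);u,v=mm['m10']/mm['m00'],mm['m01']/mm['m00'];print(u,v,mm['m00'],np.degrees(.5*np.arctan2(2*mm['mu11'],mm['mu20']-mm['mu02'])),onz('top',u,v,.06))
# pred tip-of-jaw positions
F=np.r_[-r[:2,2],0]; print('jawc',o['tcp_pos']+F*.107-[0,0,.0673])
E
```

```text
t 6.22 tcp [0.4922 0.123  0.1996] yawx 89.93 ydir [-0.0024 -0.0001 -1.    ] F [-0.  -0.2 -1.3] M [-0.02  0.03 -0.02] op 0.531 q6 -1.54
289.1033519553073 177.52793296089385 358.0 79.31752864919629 [0.5923 0.025  0.06  ]
jawc [0.5992 0.1229 0.1323]
```

View pics/c4.png

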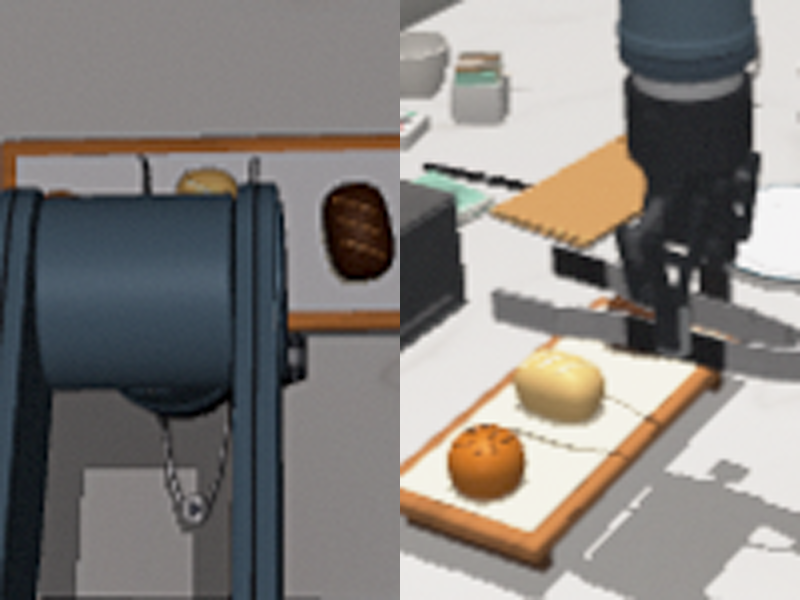

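The top crop shows the jaw tips at (145,158) and (253,158), and the pale roll centred at about (207,184). The side crop shows the tongs level above the roll.

```bash
python3 - <<'E'
from h import *
np.set_printoptions(precision=4,suppress=True)
P=lambda a,b,z:onz('top',(a+.5)/4-.5+200,(b+.5)/4-.5+120,z)
print(P(145,157,.144),P(253,157,.144),'hinge',P(193,508,.146))
print('pale x-edges at z.07',P(176,184,.06),P(237,184,.06),'far end',P(206,168,.06))
# pale centroid from both views
for f,n in(('t3','top'),('s3','side')):
    im=cv2.imread(f'pics/{f}.png');h=cv2.cvtColor(im,cv2.COLOR_BGR2HSV);m=cv2.inRange(h,(14,60,60),(32,255,255))
    if n=='top': m[:155]=0;m[195:]=0;m[:,:238]=0;m[:,266:]=0
    else: m[:200]=0;m[230:]=0;m[:,:215]=0;m[:,244:]=0
    c=max(cv2.findContours(m,cv2.RETR_EXTERNAL,cv2.CHAIN_APPROX_NONE)[0],key=cv2.contourArea);q=cv2.moments(c);u,v=q['m10']/q['m00'],q['m01']/q['m00'];print(n,u,v,cv2.boundingRect(c),onz(n,u,v,.062))
E
```

```text
[0.6232 0.1547 0.144 ] [0.6233 0.0893 0.144 ] hinge [0.4112 0.1233 0.146 ]
pale x-edges at z.07 [0.6232 0.1426 0.06  ] [0.6233 0.1031 0.06  ] far end [0.6337 0.1233 0.06  ]
top 251.39322916666666 174.121875 (244, 162, 16, 25) [0.6006 0.1221 0.062 ]
side 229.2623306233062 216.01463414634145 (215, 203, 26, 23) [0.596  0.1303 0.062 ]
```

>>> carry_out(
  deltas=[
    [[0.005, 0, -0.2, 0, 0, 0], [0.01, 0, -0.4, 0, 0, 0], [0.01, 0, -0.57, 0, 0, 0], [0.01, 0, -0.57, 0, 0, 0], [0.01, 0, -0.57, 0, 0, 0]],
  ],
)

```text
clock: 6.95
tcp_pos: [0.4945, 0.1231, 0.133]
eef_rot: [0.5, 0.5, -0.5, -0.5]
force: [-0.4, -0.1, -1.0]
opening: 0.534
```

>>> carry_out(
  deltas=[
    [[0, 0, 0, 0, 0, 0], [0, 0, 0, 0, 0, 0], [0, 0, 0, 0, 0, 0], [0, 0, 0, 0, 0, 0], [0, 0, 0, 0, 0, 0]],
  ],
  hand=150,
)

```text
clock: 7.58
tcp_pos: [0.4944, 0.1232, 0.1326]
eef_rot: [0.5, 0.5, -0.5, -0.5]
force: [1.4, 0.5, 0.6]
opening: 0.423
```

>>> carry_out(
  deltas=[
    [[0, 0, 0, 0, 0, 0], [0, 0, 0, 0, 0, 0], [0, 0, 0, 0, 0, 0], [0, 0, 0, 0, 0, 0]],
  ],
  hand=170,
)

```text
clock: 8.07
tcp_pos: [0.4943, 0.1231, 0.1324]
eef_rot: [0.5, 0.5, -0.5, -0.5]
force: [2.0, 0.1, 1.2]
opening: 0.419
```

```bash
python3 - <<'E'
from h import *
o,r=st();b=save('side','s5')
cv2.imwrite('pics/c5.png',cv2.resize(b[150:270,170:330,::-1],(800,600),interpolation=cv2.INTER_CUBIC))
E
```

```text
t 8.07 tcp [0.4943 0.1231 0.1324] yawx 90.0 ydir [ 6.e-04 -0.e+00 -1.e+00] F [2.  0.1 1.2] M [ 0.03 -0.56 -0.  ] op 0.419 q6 -1.55
```

View pics/c5.png

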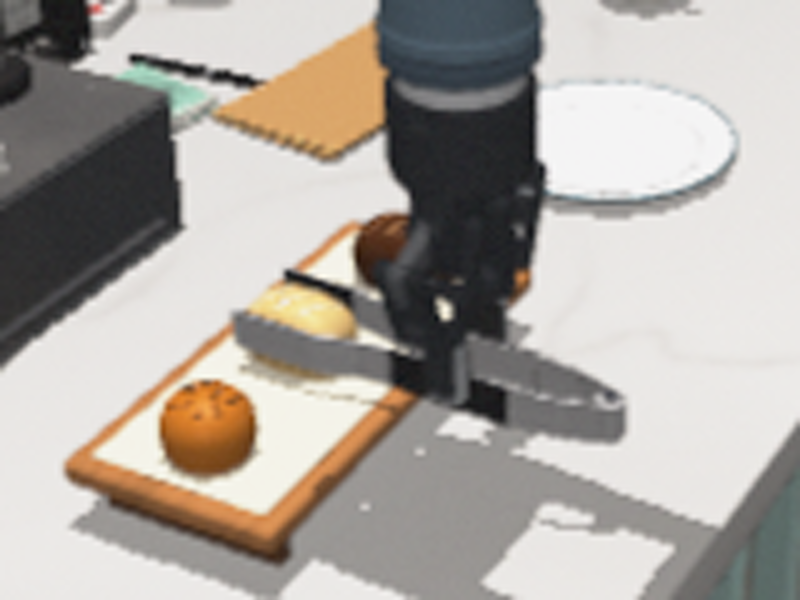

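The side view shows the pale roll centred between the jaws and the tongs level, and the opening stalled at 0.42, so the roll is gripped. Lifting now.

>>> carry_out(
  deltas=[
    [[0, 0, 0.1, 0, 0, 0], [0, 0, 0.25, 0, 0, 0], [0, 0, 0.5, 0, 0, 0], [0, 0, 0.75, 0, 0, 0], [0, 0, 0.75, 0, 0, 0], [0, 0, 0.75, 0, 0, 0]],
  ],
)

```text
clock: 8.88
tcp_pos: [0.4931, 0.1231, 0.2215]
eef_rot: [-0.5, -0.499, 0.5, 0.501]
force: [-1.1, 0.4, -0.5]
opening: 0.419
```

```bash
python3 - <<'E'
from h import *
o,r=st()
for n in('side','wrist'): save(n,n[0]+'6')
im=cv2.imread('pics/s6.png');h=cv2.cvtColor(im,cv2.COLOR_BGR2HSV);m=cv2.inRange(h,(14,60,60),(32,255,255));m[:120]=0;m[240:]=0;m[:,:180]=0;m[:,300:]=0
for c in cv2.findContours(m,cv2.RETR_EXTERNAL,cv2.CHAIN_APPROX_NONE)[0]:
    if cv2.contourArea(c)>40: print(cv2.contourArea(c),cv2.boundingRect(c))
print('expected roll at',proj('side',[.601,.123,.15]),'if left',proj('side',[.601,.123,.06]))
E
```

```text
t 8.88 tcp [0.4931 0.1231 0.2215] yawx 90.0 ydir [-0.002 -0.    -1.   ] F [-1.1  0.4 -0.5] M [0.   0.01 0.01] op 0.419 q6 -1.55
201.0 (199, 221, 23, 19)
616.0 (212, 153, 39, 36)
expected roll at [226.93707393 186.14144664] if left [229.29886759 214.85594062]
```

>>> carry_out(
  deltas=[
    [[-0.02, -0.3, 0, 0, 0, 0], [-0.05, -0.7, 0, 0, 0, 0], [-0.07, -1, 0, 0, 0, 0]],
  ],
)

```text
clock: 9.35
tcp_pos: [0.4847, 0.0019, 0.2211]
eef_rot: [-0.499, -0.499, 0.501, 0.501]
force: [0.7, 0.9, -1.6]
opening: 0.424
```

>>> carry_out(
  deltas=[
    [[0, -0.35, 0, 0, 0, 0], [0, -0.7, 0, 0, 0, 0], [0, -1, 0, 0, 0, 0]],
  ],
)

```text
clock: 9.72
tcp_pos: [0.4849, -0.1182, 0.2211]
eef_rot: [-0.499, -0.5, 0.5, 0.501]
force: [-0.1, 0.2, -1.6]
opening: 0.416
```

>>> carry_out(
  deltas=[
    [[0, -0.35, 0, 0, 0, 0], [0, -0.7, 0, 0, 0, 0], [0, -0.99, 0, 0, 0, 0], [0, -0.99, 0, 0, 0, 0], [0, -0.99, 0, 0, 0, 0]],
  ],
)

```text
clock: 10.35
tcp_pos: [0.485, -0.235, 0.2211]
eef_rot: [-0.499, -0.5, 0.5, 0.501]
force: [-0.1, 0.7, -0.9]
opening: 0.419
```

```bash
python3 - <<'E'
from h import *
np.set_printoptions(precision=4,suppress=True)
o,r=st()
a=save('side','s7');b=save('top','t7')
zr=o['tcp_pos'][2]-.1324+.06
e=o['tcp_pos']+[.107,0,0];e[2]=zr;print('roll expected',e,proj('side',e),proj('top',e),'plate',proj('side',[.5918,-.2364,.005]),proj('top',[.5918,-.2364,.005]))
x=np.zeros((600,800,3),np.uint8);x[:,:400]=cv2.resize(a[80:230,255:355,::-1],(400,600),interpolation=cv2.INTER_CUBIC);x[:,400:]=cv2.resize(b[120:270,340:440,::-1],(400,600),interpolation=cv2.INTER_CUBIC)
cv2.imwrite('pics/c7.png',x)
E
```

```text
t 10.35 tcp [ 0.485  -0.235   0.2211] yawx 89.96 ydir [-0.0021  0.0021 -1.    ] F [-0.1  0.7 -0.9] M [0.02 0.05 0.02] op 0.419 q6 -2.23
roll expected [ 0.592  -0.235   0.1487] [291.4722 140.284 ] [398.0309 171.5293] plate [291.045  178.7406] [386.5228 181.3969]
```

View pics/c7.png

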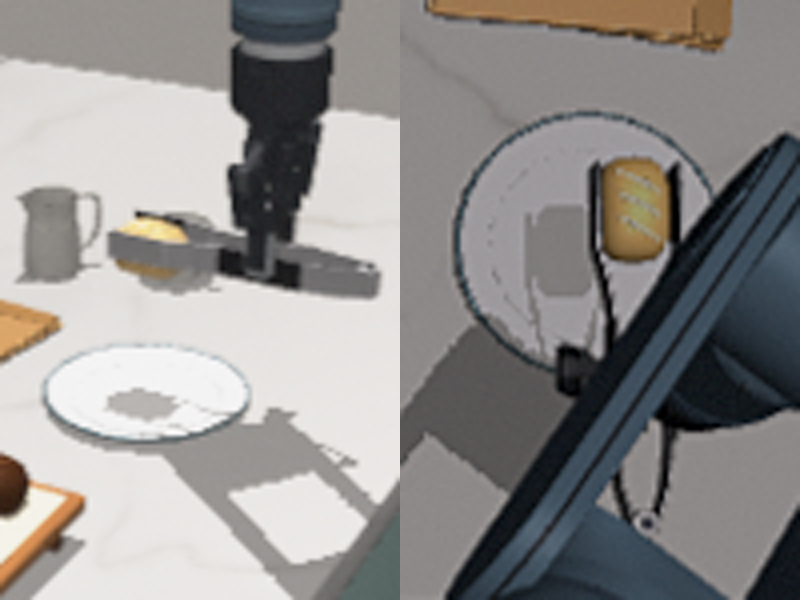

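The roll is held square in the jaws at top crop (636,208), within 1 px of the prediction. It is over the plate, so I'm lowering it.

>>> carry_out(
  deltas=[
    [[0, 0, -0.25, 0, 0, 0], [0, 0, -0.5, 0, 0, 0], [0, 0, -0.8, 0, 0, 0], [0, 0, -0.95, 0, 0, 0], [0, 0, -0.95, 0, 0, 0]],
  ],
)

```text
clock: 11.08
tcp_pos: [0.4849, -0.234, 0.107]
eef_rot: [-0.498, -0.5, 0.5, 0.501]
force: [0.5, 0.7, -1.7]
opening: 0.418
```

>>> carry_out(
  deltas=[
    [[0, 0, -0.02, 0, 0, 0], [0, 0, -0.04, 0, 0, 0], [0, 0, -0.06, 0, 0, 0], [0, 0, -0.06, 0, 0, 0]],
  ],
)

```text
clock: 11.58
tcp_pos: [0.4856, -0.2357, 0.1013]
eef_rot: [0.5, 0.5, -0.5, -0.5]
force: [0.7, 0.1, -0.9]
opening: 0.419
```

```bash
python3 - <<'E'
from h import *
st();save('side','s8')
im=cv2.imread('pics/s8.png');h=cv2.cvtColor(im,cv2.COLOR_BGR2HSV);m=cv2.inRange(h,(14,70,60),(32,255,255));m[:150]=0;m[200:]=0;m[:,:265]=0;m[:,340:]=0
for c in cv2.findContours(m,cv2.RETR_EXTERNAL,cv2.CHAIN_APPROX_NONE)[0]:
    if cv2.contourArea(c)>20: print(cv2.contourArea(c),cv2.boundingRect(c))
print(proj('side',[.592,-.2364,.025]),proj('side',[.592,-.2364,.005]))
E
```

```text
t 11.57 tcp [ 0.4856 -0.2357  0.1013] yawx 89.99 ydir [ 2.e-04 -1.e-04 -1.e+00] F [ 0.7  0.1 -0.9] M [-0.    0.06 -0.02] op 0.419 q6 -2.23
56.5 (285, 166, 16, 8)
[291.08210896 173.61980522] [290.99380505 178.72781875]
```

>>> carry_out(
  deltas=[
    [[0, 0, -0.012, 0, 0, 0], [0, 0, -0.025, 0, 0, 0], [0, 0, -0.025, 0, 0, 0], [0, 0, -0.025, 0, 0, 0]],
  ],
)

```text
clock: 12.12
tcp_pos: [0.4856, -0.2357, 0.0982]
eef_rot: [0.5, 0.5, -0.5, -0.5]
force: [-1.3, -0.3, -0.7]
opening: 0.422
```

>>> carry_out(
  deltas=[
    [[0, 0, -0.008, 0, 0, 0], [0, 0, -0.016, 0, 0, 0], [0, 0, -0.016, 0, 0, 0]],
  ],
)

```text
clock: 12.5
tcp_pos: [0.4855, -0.2357, 0.0965]
eef_rot: [-0.5, -0.5, 0.5, 0.5]
force: [-3.9, -0.0, 5.0]
opening: 0.419
```

```bash
python3 -c "
from h import *
st()"
```

```text
t 12.5 tcp [ 0.4855 -0.2357  0.0965] yawx 90.0 ydir [ 0.e+00 -3.e-04 -1.e+00] F [-3.9 -0.   5. ] M [0.06 0.2  0.03] op 0.419 q6 -2.23
```

Contact is felt: Fz rose from -0.7 to +5 N at TCP z 0.0965, where I expected about 0.0974. Ease up slightly and open.

>>> carry_out(
  deltas=[
    [[0, 0, 0.006, 0, 0, 0], [0, 0, 0.006, 0, 0, 0]],
  ],
)

```text
clock: 12.75
tcp_pos: [0.4856, -0.2357, 0.097]
eef_rot: [0.5, 0.5, -0.5, -0.5]
force: [-2.8, -0.9, 3.1]
opening: 0.416
```

>>> carry_out(
  deltas=[
    [[0, 0, 0, 0, 0, 0], [0, 0, 0, 0, 0, 0]],
  ],
  hand=144,
)

```text
clock: 13.0
tcp_pos: [0.4858, -0.2357, 0.0967]
eef_rot: [0.5, 0.5, -0.5, -0.5]
force: [1.0, -0.9, -0.4]
opening: 0.433
```

>>> carry_out(
  deltas=[
    [[0, 0, 0, 0, 0, 0], [0, 0, 0, 0, 0, 0], [0, 0, 0, 0, 0, 0], [0, 0, 0, 0, 0, 0]],
  ],
  hand=120,
)

```text
clock: 13.5
tcp_pos: [0.4856, -0.2356, 0.0969]
eef_rot: [-0.5, -0.5, 0.5, 0.5]
force: [0.0, -1.1, -1.2]
opening: 0.529
```

>>> carry_out(
  deltas=[
    [[0, 0, 0.05, 0, 0, 0], [0, 0, 0.2, 0, 0, 0], [0, 0, 0.5, 0, 0, 0], [0, 0, 0.9, 0, 0, 0], [0, 0, 0.9, 0, 0, 0], [0, 0, 0.9, 0, 0, 0]],
  ],
)

```text
clock: 14.25
tcp_pos: [0.4853, -0.2354, 0.2049]
eef_rot: [-0.5, -0.5, 0.5, 0.5]
force: [-0.0, 0.2, -1.2]
opening: 0.531
```

```bash
python3 - <<'E'
from h import *
np.set_printoptions(precision=4,suppress=True)
o,r=st()
a=save('side','s9');b=save('top','t9');w=save('wrist','w9')
x=np.zeros((600,800,3),np.uint8);x[:,:400]=cv2.resize(a[80:230,255:355,::-1],(400,600),interpolation=cv2.INTER_CUBIC);x[:300,400:]=cv2.resize(b[120:240,340:500,::-1],(400,300),interpolation=cv2.INTER_CUBIC);x[300:,400:]=cv2.resize(w[:,:,::-1],(400,300))
cv2.imwrite('pics/c9.png',x)
E
```

```text
t 14.25 tcp [ 0.4853 -0.2354  0.2049] yawx 90.0 ydir [-0.  0. -1.] F [-0.   0.2 -1.2] M [ 0.02  0.04 -0.01] op 0.531 q6 -2.23
```

View pics/c9.png

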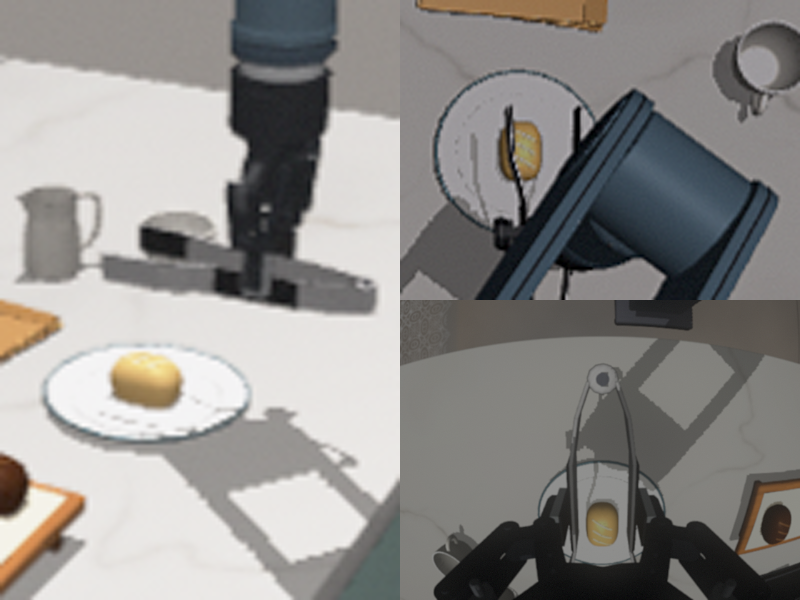

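The pale roll stands upright at the plate's centre (side crop (146,380)) and is free. The tongs are held as before, with the hinge at wrist (283,109). On to the dark roll.

>>> carry_out(
  deltas=[
    [[0, 0.3, 0, 0, 0, 0], [0, 0.65, 0, 0, 0, 0], [0.01, 1, 0, 0, 0, 0]],
  ],
)

```text
clock: 14.78
tcp_pos: [0.4861, -0.1144, 0.2037]
eef_rot: [-0.499, -0.5, 0.5, 0.501]
force: [1.1, -0.5, -1.0]
opening: 0.53
```

>>> carry_out(
  deltas=[
    [[0, 0.35, 0, 0, 0, 0.02], [0, 0.7, 0, 0, 0, 0.04], [0.013, 1, 0, 0, 0, 0.0556], [0.013, 1, 0, 0, 0, 0.0556], [0.013, 1, 0, 0, 0, 0.0556]],
  ],
)

```text
clock: 15.4
tcp_pos: [0.4881, 0.0041, 0.2042]
eef_rot: [-0.454, -0.541, 0.542, 0.455]
force: [0.4, -0.6, -0.8]
opening: 0.531
```

```bash
python3 - <<'E'
from h import *
np.set_printoptions(precision=4,suppress=True)
o,r=st();save('wrist','w10');t=save('top','t10')
im=cv2.imread('pics/w10.png');h=cv2.cvtColor(im,cv2.COLOR_BGR2HSV)
m=cv2.inRange(h,(0,90,15),(14,255,110));m[:250]=0
n,l,s,c=cv2.connectedComponentsWithStats(m)
for i in range(1,n):
    if s[i,4]>80: 
        ys,xs=np.nonzero(l==i);P=np.array([wrist_onz(a,b,.068,o,r)[:2] for a,b in zip(xs,ys)]);e=np.linalg.eigh(np.cov(P.T))[1][:,1];print(s[i],P.mean(0),(P.min(0)+P.max(0))/2,np.ptp(P,axis=0),np.degrees(np.arctan2(e[1],e[0])))
print('jawc',o['tcp_pos']-r[:,2]*.107,'roll pred px',wrist_project([.5923,.025,.068],o,r))
cv2.imwrite('pics/w10c.png',np.hstack([im[200:,120:460],cv2.resize(t[150:260,220:330,::-1],(440,220*2))[:220]]))
E
```

```text
t 15.4 tcp [0.4881 0.0041 0.2042] yawx 100.02 ydir [-0.0013 -0.0002 -1.    ] F [ 0.4 -0.6 -0.8] M [ 0.   -0.03  0.02] op 0.531 q6 -1.97
[248 257  72  63 534] [0.5194 0.0056] [0.5404 0.0104] [0.0571 0.054 ] 114.4765838843182
[348 270 164  19 714] [0.5132 0.1179] [0.5171 0.1384] [0.015 0.164] 91.66669191463943Traceback (most recent call last):
  File "<stdin>", line 9, in <module>
  File "h.py", line 21, in wrist_onz
    c=imaging.calibration('wrist');T=np.array(c['T_tool_cam']);a=np.array([u-c['cx'],v-c['cy']])/c['fx'];th=np.linalg.norm(a)
ValueError: time passes only in moves, steps and waits
```

```bash
python3 - <<'E'
import re
s=open('h.py').read()
s=s.replace("c=imaging.calibration('wrist')","c=CW").replace("def save","CW=imaging.calibration('wrist')\ndef save",1);open('h.py','w').write(s)
E
python3 - <<'E'
from h import *
np.set_printoptions(precision=4,suppress=True)
o,r=st()
im=cv2.imread('pics/w10.png');h=cv2.cvtColor(im,cv2.COLOR_BGR2HSV)
m=cv2.inRange(h,(0,60,5),(14,255,100));m[:284]=0;m[:,:240]=0;m[:,330:]=0
ys,xs=np.nonzero(m);print(len(xs),xs.min(),xs.max(),ys.min(),ys.max())
for y in range(284,350,6): 
    q=np.nonzero(m[y])[0]; print(y,(q.min(),q.max(),len(q)) if len(q) else None)
print('jawc',o['tcp_pos']-r[:,2]*.107,'roll pred px',wrist_project([.5923,.025,.068],o,r),wrist_project([.5608,.0195,.06],o,r))
t=cv2.imread('pics/t10.png')
x=np.zeros((600,800,3),np.uint8);x[:,:400]=cv2.resize(im[220:400,220:340],(400,600));x[:,400:]=cv2.resize(t[140:260,250:330],(400,600),interpolation=cv2.INTER_CUBIC)
cv2.imwrite('pics/c10.png',x)
E
```

```text
t 15.5 tcp [0.4884 0.0035 0.2045] yawx 99.93 ydir [-0.0008 -0.0002 -1.    ] F [-1.1  0.3 -1.6] M [-0.05  0.03 -0.02] op 0.526 q6 -1.97
2825 240 329 284 419
284 (np.int64(248), np.int64(248), 1)
290 (np.int64(248), np.int64(248), 1)
296 (np.int64(249), np.int64(249), 1)
302 (np.int64(249), np.int64(249), 1)
308 (np.int64(249), np.int64(302), 22)
314 (np.int64(249), np.int64(307), 41)
320 (np.int64(249), np.int64(309), 45)
326 (np.int64(263), np.int64(310), 48)
332 (np.int64(263), np.int64(310), 48)
338 (np.int64(263), np.int64(310), 47)
344 (np.int64(264), np.int64(310), 47)
jawc [0.5938 0.0219 0.2044] roll pred px [287.2786 345.4549] [287.4567 310.0444]
```

View pics/c10.png

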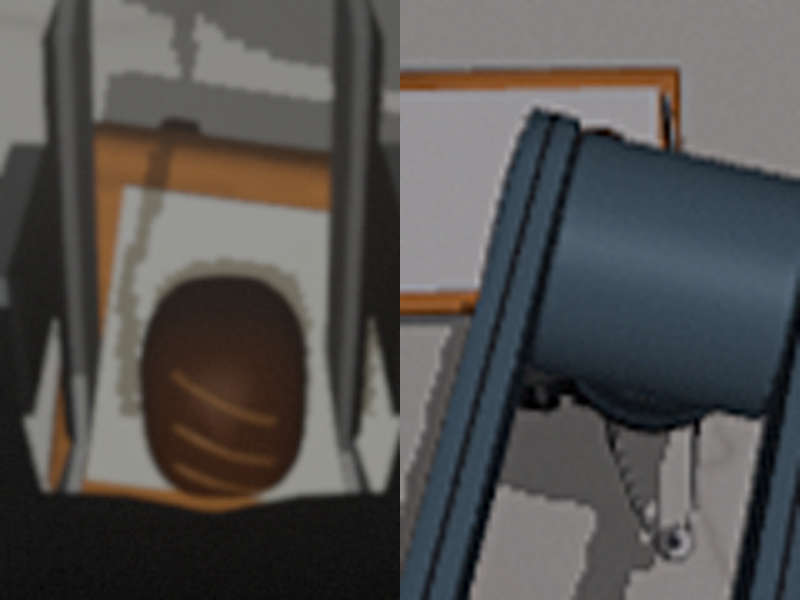

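The wrist crop shows the dark roll centred at (222,385) and parallel to the tongs, between the arms. It needs only a 3 mm side correction, then down.

>>> carry_out(
  deltas=[
    [[-0.01, 0.025, -0.2, 0, 0, 0], [-0.01, 0.025, -0.4, 0, 0, 0], [-0.01, 0.025, -0.6, 0, 0, 0], [-0.01, 0.025, -0.6, 0, 0, 0], [-0.01, 0.025, -0.6, 0, 0, 0]],
  ],
)

```text
clock: 16.12
tcp_pos: [0.4877, 0.0066, 0.1335]
eef_rot: [0.455, 0.542, -0.541, -0.455]
force: [-0.4, -0.5, -0.7]
opening: 0.533
```

>>> carry_out(
  deltas=[
    [[0, 0, 0, 0, 0, 0], [0, 0, 0, 0, 0, 0], [0, 0, 0, 0, 0, 0], [0, 0, 0, 0, 0, 0], [0, 0, 0, 0, 0, 0]],
  ],
  hand=150,
)

```text
clock: 16.75
tcp_pos: [0.4876, 0.0072, 0.1332]
eef_rot: [0.455, 0.542, -0.542, -0.454]
force: [0.9, -0.9, 0.5]
opening: 0.425
```

>>> carry_out(
  deltas=[
    [[0, 0, 0, 0, 0, 0], [0, 0, 0, 0, 0, 0], [0, 0, 0, 0, 0, 0], [0, 0, 0, 0, 0, 0]],
  ],
  hand=170,
)

```text
clock: 17.25
tcp_pos: [0.4875, 0.0073, 0.133]
eef_rot: [0.455, 0.542, -0.542, -0.454]
force: [1.5, -0.7, 2.3]
opening: 0.421
```

>>> carry_out(
  deltas=[
    [[0, 0, 0.1, 0, 0, 0], [0, 0, 0.25, 0, 0, 0], [0, 0, 0.5, 0, 0, 0], [0, 0, 0.75, 0, 0, 0], [0, 0, 1, 0, 0, 0], [0, 0, 1, 0, 0, 0]],
  ],
)

```text
clock: 18.0
tcp_pos: [0.4877, 0.0075, 0.2551]
eef_rot: [0.455, 0.542, -0.541, -0.453]
force: [0.4, -0.6, -2.4]
opening: 0.419
```

>>> carry_out(
  deltas=[
    [[0, 0, 0.15, 0, 0, 0], [0, 0, 0.3, 0, 0, 0], [0, 0, 0.4, 0, 0, 0], [0, 0, 0.4, 0, 0, 0], [0, 0, 0.4, 0, 0, 0], [0, 0, 0.4, 0, 0, 0], [0, 0, 0.4, 0, 0, 0], [0, 0, 0.4, 0, 0, 0]],
  ],
)

```text
clock: 19.0
tcp_pos: [0.4871, 0.0074, 0.3007]
eef_rot: [-0.454, -0.542, 0.542, 0.455]
force: [-0.8, 0.8, -1.4]
opening: 0.424
```

```bash
python3 - <<'E'
from h import *
np.set_printoptions(precision=4,suppress=True)
o,r=st();e=o['tcp_pos']-r[:,2]*.107;e[2]=o['tcp_pos'][2]-.1325+.06
print('roll exp',e,'side',proj('side',e),'top',proj('top',e),'wrist',wrist_project(e,o,r),'old spot side',proj('side',[.5923,.025,.06]))
for n,a in(('side',(100,260,190,330)),('top',(120,240,260,330)),('wrist',(240,420,230,345))):
    save(n,n[0]+'11');im=cv2.imread(f'pics/{n[0]}11.png');h=cv2.cvtColor(im,cv2.COLOR_BGR2HSV)
    m=cv2.inRange(h,(0,75,5),(14,255,105));k=np.zeros_like(m);k[a[0]:a[1],a[2]:a[3]]=m[a[0]:a[1],a[2]:a[3]]
    c,l,s,ce=cv2.connectedComponentsWithStats(k)
    for i in range(1,c):
        if s[i,4]>60:print(n,s[i],ce[i])
im=cv2.imread('pics/s11.png');h=cv2.cvtColor(im,cv2.COLOR_BGR2HSV);m=cv2.inRange(h,(14,60,60),(32,255,255));m[:155]=0;m[200:]=0;m[:,:270]=0;m[:,320:]=0;x,y,w,hh=cv2.boundingRect(m);print('pale',x,y,w,hh,proj('side',[.592,-.236,.025]))
h0=cv2.cvtColor(cv2.imread('pics/side0.png'),cv2.COLOR_BGR2HSV)
for q in(h0,h):
    m=cv2.inRange(q,(4,170,100),(13,255,255));m[:222]=0;m[245:]=0;m[:,:198]=0;m[:,224:]=0;print('bun',cv2.boundingRect(m))
E
```

```text
t 19.0 tcp [0.4871 0.0074 0.3007] yawx 100.0 ydir [-0.0004  0.0001 -1.    ] F [-0.8  0.8 -1.4] M [-0.05  0.15  0.05] op 0.424 q6 -1.96
roll exp [0.5925 0.0259 0.2282] side [248.1355 145.8806] top [289.408  164.6569] wrist [283.3096 406.0048] old spot side [250.8425 199.3361]
pale 270 161 30 21 [291.0301 173.6668]
bun (203, 228, 18, 16)
bun (206, 228, 12, 14)
```

```bash
python3 - <<'E'
from h import *
im=cv2.imread('pics/s11.png');h=cv2.cvtColor(im,cv2.COLOR_BGR2HSV);g=cv2.cvtColor(im,cv2.COLOR_BGR2GRAY)
print('old spot gray',g[192:208:4,240:262:4].tolist())
print('gray');print(g[126:168:3,222:276:3])
print('hue');print(h[126:168:3,222:276:3,0]);print('sat');print(h[126:168:3,222:276:3,1])
for f in('side0','s11'):
    q=cv2.cvtColor(cv2.imread(f'pics/{f}.png'),cv2.COLOR_BGR2HSV);m=cv2.inRange(q,(3,120,60),(20,255,255));m[:220]=0;m[246:]=0;m[:,:196]=0;m[:,226:]=0
    n,l,s,c=cv2.connectedComponentsWithStats(m);i=1+s[1:,4].argmax();print('bun',f,s[i],c[i])
E
```

```text
old spot gray [[229, 229, 228, 229, 229, 230], [206, 184, 183, 223, 230, 230], [242, 242, 242, 242, 229, 174], [241, 216, 168, 169, 235, 242]]
gray
[[222 221 221 222 223 223 222 223 223 223 223 224 224 223 209 194 195 219]
 [222 223 224 223 224 223 225 224 223 223 224 224 212 126 127 133 137 111]
 [224 224 224 224 224 224 224 224 225 224 224 224 224 157 128 128 127 123]
 [225 224 224 224 224 224 224 224 223 224 224 224 224 185 137 135 133 116]
 [224 224 223 223 224 224 223 136  41  41  83 137 178 153 138 137 133 122]
 [222 224 222 223 224 224 165  60 104  70  79  77  59 109 109 113 145 138]
 [224 224 223 221 221 127 145 101  89 101  97  69  53 107 108 110 109 108]
 [221 223 223 224 224 110 111 111 109 111 112 115 115 116 113 114  94  33]
 [223 224 224 224 224 111 111 111 110 111 109 114 116 114 111 114 102  30]
 [224 224 224 224 224 224  34  40  73  99 102 106 111 131 119 121 103  29]
 [224 224 224 224 224 224 208 150 110 100  60  88 161 204 218 222 223 223]
 [225 224 225 224 214 174 175 176 173 175 174 175 154 155 152 154 211 225]
 [225 224 223 174 173 174 174 174 174 175 173 174 17
[... 1626 characters left out ...]
  7   4  22  56  58  72 108 145 159   5   7   5   5   5]
 [  5   6   6   5   6   5   2   2   5   2   9   4   4   6   4   7   5  15]
 [  7   6   6   6   6   9   5   7   7   5   5   9   4   2   2   4   5  16]
 [  6   6   6   6   6   6 156 107  38  15  10   7   9   4   4   4   2   0]
 [  6   6   6   6   6   6  45 134 135 135 137 141 125  35  10   7   7   6]
 [  6   7   6   6  31 132 132 129 134 132 133 132 135 138 140 139  19   6]
 [  6   5  10 133 132 132 132 133 132 132 132 133 131 130 131 133  15   7]
 [ 10  99 133 131 133 132 133 132 133 132 131 132 133 126  38   6   7   6]]
bun side0 [202 226  19  19 283] [211.07067138 235.06360424]
bun s11 [202 226  19  19 283] [211.07067138 235.06360424]
```

Brown pixels show above and below the near jaw at the predicted place (side (248,146)). The old spot on the stand is empty, and the bun hasn't moved. Handing in.

```bash
python3 -c "
from workcell import sign_off
print(sign_off())"
```

```text
the job is handed in; nothing more can be done
None
```

I did the job with the spring tongs in the order asked and handed it in at about 19 s of the 53 s allowed; no verdict came back.

- **Pale roll:** I lowered it onto the white plate until the force reading showed contact (about 5 N) and then let go. The picture afterwards showed it upright, free and at the plate's centre.
- **Dark roll:** I took it off the stand with the tongs turned to match its angle of about 10°. It is held with its underside about 17 cm above the stand, worked out from the arm's height. The gripper opening is steady at 0.42, the same as it was with the pale roll.
- **Other things:** The seeded bun's pixels are identical before and after in the side view. I did not compare the rest of the counter before and after.

**Checks that failed or disagreed:**
- My final colour mask found no dark roll. The raw side-view pixels do show brown above and below the jaw at the predicted spot, and the place on the stand where the roll stood is empty. I had used up my picture views, so I did not look at this last state.
- The last pale-roll mask on the plate hit the edge of its search window, so it is only a rough check.
- An early side-view estimate of the pale roll's position was about 8 mm off the top view, because the mask was clipped. I used the top view.

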